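# Set up a stone candle holder for its catalogue photo

### The arm

A 6-joint arm with a two-finger parallel gripper is mounted at the origin on the work surface. World frame = base frame: x ahead of the robot, y to its left, z up, the work surface at z = 0. Lengths are in mm, angles in degrees, forces in N, time in s.
With the tool pointing down it reaches from about 300 to 850 mm from the base axis. Payload 4.2 kg.
Tool frame: the origin (TCP) lies at the very end of the fingers, on their centre line; the grasp point (between the pads) lies 19 mm behind it (env.grasp_offset is the distance from the TCP to the grasp point, in mm); z points along the fingers, y is the line along which they close (so a half turn about z gives the same grasp; the last joint's range is limited). The gripper opens to 91 mm and grips with 3 to 60 N. Pads are 32 mm wide; open, the fingers measure 118 mm over their backs; the gripper's body (76 mm by 178 mm) begins 60 mm behind the grasp point.
Start: joints at [72.766, 18.312, 89.639, -0, 72.044, -1.146], TCP at [159.348, 552.496, 213.976] pointing down, gripper open.
Joint ranges: [-177.97, 177.97], [-48.28, 115.42], [12.27, 149.76], [-77.06, 257.06], [2.81, 150.46], [-146.56, 146.56]. Speed limits (degrees/s): [147.25, 147.25, 180, 180, 180, 180].

### API

Orientations are given as [roll, pitch, yaw] about the fixed x, y, z axes, in that order (R = Rz(yaw) Ry(pitch) Rx(roll)).
In Python, from workcell import env gives the robot as it stands. The module is installed in compiled form; this text tells all that it offers.
- The arm moves only by the tool send_rows, never from a script. Its argument "motion" is a list of rows, each an object of numbers: "tx", "ty", "tz": the shift along the tool's x, y, z in units of 500 mm (1.0 is 500 mm); "rx", "ry", "rz": the turn, a rotation vector about the tool's x, y, z in units of 30 degrees (1.0 is 30 degrees); "gripper": the closure, from -1 (fully open) to 1 (shut). In form: [{"tx": .., "ty": .., "tz": .., "rx": .., "ry": .., "rz": .., "gripper": ..}, ...]. A call has 1 to 12 rows; each row shifts and turns the commanded pose from where the row before left it, along the tool's axes as they then stand; what a row does not reach is not made up. A row lasts 1/8 s, in which the tool goes at most 62.5 mm and 10.7 degrees, less where a joint would pass 70% of its speed; a pose out of reach is approached as far as the arm can. A call with a number of a shift or a turn outside -1 to 1 is refused whole. A call with a gripper value outside its range is refused whole. The fingers move at their own pace and stop on an object; "grip_force" is the grip in N (left out, the last holds). Time passes only in rows, so rows that do not move let the fingers close. It gives the time, the measured TCP pose, the force, the opening and the grip force at its end, in the units of the state.
- env.state(): the state, without advancing time (a new reading comes with each control period).
- env.grab_frame(name): name is "scene" or "top" or "wrist"; returns a dict with "frame" (480x640x3 uint8, red, green, blue), "vertical_fov" (degrees; the focal length in pixels is half the picture's height over the tangent of half this angle, whatever the lens; pixels are square), "cx", "cy" (the principal point, pixels), "rvec" (rotation vector, rad) and "tvec" (3), from world to camera coordinates, as OpenCV has them; the wrist camera has in their place "T_tool_cam" (4x4, takes a point from camera to tool coordinates, whose origin is the TCP and whose axes are the flange's). Camera axes: x right, y down, z forward; pixel columns grow to the right and rows downward; lengths in mm; the calibration is good to about 2 mm. The wrist camera is an equidistant fisheye: a pixel r from the principal point sees the ray r / f radians off the axis. A picture is of the moment at which its call begins: read the wrist's pose just before it. There is no depth.
- env.job_done(): hands the job in; it is judged then, once.
The state is a dict: "time_s": time; "qpos": joint angles; "qvel": joint speeds; "effort": joint torques, N m; "ee_pos": TCP position; "ee_rot": TCP orientation; "force": force on the tool from outside, world axes, zero at the start; "torque": the same for the moment, N m; "gripper_width": finger opening in mm; "gripper_force": force on a finger pad.
Only numpy, scipy, OpenCV 4.12 (cv2) and the standard library are available. Lean on these libraries where they do the work, as an engineer would, in place of code of your own. Each camera call takes 0.05 s, during which the arm holds its last target. There are 200 camera calls.

### The job

Make the photo stand ready: push the free end of the black light bar so that it swings off the round plinth and back against its stop post, then stand the white marble candle holder upright on the plinth inside the dark ring, setting it down gently without dropping or tipping it. Then turn the lamp dial to level 4 (the green mark; the red mark is 0 and every click is one level), let go of it, and press the red start button fully down. Leave the other goods where they are.

Things in the scene. Friction and masses are not known exactly. Their poses are not given: they have to be found in the camera images.
- plinth_top (a point): Centre of the top of the cream round plinth, 150 mm across, top 40 mm above the table, fixed on a wooden board 250 x 250 x 12 mm (the photo stand). Axes are the stand's: z up, x away from the robot, y left. The foot of the candle holder must stand inside the inlaid dark ring (inner diameter 108 mm) around this point.
- bar_pivot (a point): Pivot of the light bar, at mid height of the bar (78 mm above the table), at (0.095, 0.115, 0.038) m from plinth_top in the stand's axes. Same axes as plinth_top.
- bar_end (a point): Centre of the orange block (26 mm cube) at the free end of the black light bar, 229 mm from the pivot. The bar is 24 mm wide and 24 mm high, level, its underside 66 mm and its top 90 mm above the table; its own -y axis points from the pivot to the free end, its own -x axis is the face turned to the robot side.
- bar (a joint): Angle of the light bar about its vertical pivot: 0 = against the dark stop post (hard stop behind the bar, 200 mm from the pivot), pointing along the stand's -y behind the plinth; grows clockwise seen from above as the free end comes towards the robot over the plinth. Starts at 0.6 to 0.95. Held by friction only: under 1 N at the free end moves it, and it stays where left.
- holder_mid (a point): Centre, half-way up, of the white marble candle holder: foot 68 mm across, slim beaded stem 36 mm thick, cylindrical cup 54 mm across on top from 74 to 140 mm above the underside; total height 140 mm, so this point is 70 mm above the underside. About 0.45 kg, round, z up; starts upright on the table at one of three places on the left, which it shares with the jar and the vase.
- holder: The same candle holder; origin at the centre of its underside.
- dial_grip (a point): Point on the axis of the black dial, at the height to grip, 29 mm out from the face of a grey control box that slopes 35 degrees from horizontal towards the robot. z = outward normal of that face. Disc 64 mm across; on it a grip bar 58 mm long, 14 mm wide, 9 to 41 mm above the face. y = along the bar to the end with the white pointer, x = across the bar; both turn with the dial.
- dial (a joint): Dial angle: 0 at the red mark, growing clockwise seen facing the panel (a negative turn about dial_grip's z). A click every 0.5236 rad (30 degrees): levels 0 to 6, level 4 = 2.094 at the green mark. Starts in level 0, 1 or 2. Passing a click takes about 0.07 N m; let go, it settles in the nearest click. Red mark is at the left, level 3 at the top (upslope).
- start_top (a point): Centre of the top face of the red round start button, 34 mm across, on the same sloping panel, 96 mm to the right of the dial's axis; z is the outward normal of the panel, pressing goes along -z.
- start (a joint): Travel of the start button: 0 released, 0.006 m fully down; a spring of about 5 N at full travel pushes it back.
- jar: Green stone jar with wooden lid, 72 mm across, 100 mm high; origin under its centre. A bystander.
- vase: Rose stone vase, 72 mm across, 125 mm high; origin under its centre. A bystander.
- bowl: White bowl, 100 mm across, 45 mm high; origin under its centre. A bystander.
- tape: Yellow and black tape measure, 70 x 34 x 60 mm high; origin under its centre. A bystander.
- candle: Cream pillar candle, 60 mm across, 90 mm high; origin under its centre. A bystander.
- onyx_box: Brown onyx box, 70 x 110 x 55 mm high; origin under its centre. A bystander.
Mind the look-alikes: they are no part of the job. Leave any blue look-alike of the holder alone.

How it is judged:
By the outcome, as a careful person would: the job done as asked, in the order asked, and still so for the second after the job is handed in, with the robot touching nothing.
It also fails if it takes over 72 s, if anything falls off the work surface, if the arm or the gripper's body presses on something with over 40 N, if the wrist force passes 120 N, or if a joint passes its speed limit or range.

## Working session

There is one attempt and no reset: what is moved stays moved. The work goes in short steps, Python scripts to look and compute and a tool call to move; the robot and the scene stay as the last step left them, time stands still between calls to the robot, and variables do not carry over. Pictures are saved under pics/ and viewed, at most 12 in all, crops included, and the job is handed in when it is done.

Besides the shell and the picture viewer there is one more tool, called after "Request:" by a JSON object that holds its "name" and its "arguments". send_rows: Moves the arm, as the interface text tells. Shifts and turns lie within -1 to 1; 1 stands for 500 mm of shift or 30 degrees of turn. Its arguments: {"type":"object","properties":{"motion":{"type":"array"},"grip_force":{"type":"number"}},"required":["motion"]}

```bash
mkdir -p pics
cat > h.py <<'E'
import numpy as np, cv2
from scipy.spatial.transform import Rotation as R
from workcell import env
def grab(n,save=None):
    s=env.state(); g=env.grab_frame(n); g['s']=s
    if save: cv2.imwrite('pics/'+save,g['frame'][:,:,::-1])
    return g
def rays(g,uv):
    uv=np.atleast_2d(uv).astype(float); f=240/np.tan(np.radians(g['vertical_fov'])/2)
    d=np.c_[(uv[:,0]-g['cx'])/f,(uv[:,1]-g['cy'])/f]
    if 'T_tool_cam' in g:
        r=np.linalg.norm(d,axis=1); k=np.where(r>1e-9,np.sin(r)/np.maximum(r,1e-9),1)
        v=np.c_[d*k[:,None],np.cos(r)]
        Rt=R.from_euler('xyz',g['s']['ee_rot'],degrees=True).as_matrix(); T=np.array(g['T_tool_cam'])
        return Rt@T[:3,3]+np.array(g['s']['ee_pos']), v@T[:3,:3].T@Rt.T
    Rc=R.from_rotvec(np.ravel(g['rvec'])).as_matrix()
    return -Rc.T@np.ravel(g['tvec']), np.c_[d,np.ones(len(d))]@Rc
def onz(g,uv,z):
    o,d=rays(g,uv); return o+d*((z-o[2])/d[:,2])[:,None]
def proj(g,P):
    P=np.atleast_2d(P).astype(float); f=240/np.tan(np.radians(g['vertical_fov'])/2)
    Rc=R.from_rotvec(np.ravel(g['rvec'])).as_matrix(); c=P@Rc.T+np.ravel(g['tvec'])
    return c[:,:2]/c[:,2:]*f+[g['cx'],g['cy']]
def toolmove(p,rpy,s=None):
    "units to go from the current pose to p,rpy: total shift/turn in tool axes"
    s=s or env.state(); R0=R.from_euler('xyz',s['ee_rot'],degrees=True); R1=R.from_euler('xyz',rpy,degrees=True)
    return R0.inv().apply(np.array(p)-s['ee_pos'])/500,(R0.inv()*R1).as_rotvec(degrees=True)/30
E
python3 - <<'E'
from h import *
np.set_printoptions(precision=1,suppress=True)
a=grab('scene','s0.png');b=grab('top','t0.png')
for g in(a,b): print(g['vertical_fov'],g['cx'],g['cy'],rays(g,[[320,240]]))
print(env.state())
E
```

```text
52.24394504645441 321.69220596535246 238.44109017417748 (array([1285.9, -652.1,  792.5]), array([[-0.6,  0.5, -0.6]]))
55.325272974480086 308.9663879303418 236.2359228857165 (array([ 427.1,   19. , 1169.2]), array([[ 0.1, -0. , -1. ]]))
{'time_s': 0.1, 'qpos': array([72.8, 18.3, 89.7,  0. , 72. , -1.1]), 'qvel': array([-0. , -0.2, -0.2,  0.1,  0.1,  0.1]), 'effort': array([  0. , -41.3, -23.3,   0.1,   0. ,  -0. ]), 'ee_pos': array([159.2, 552. , 213.2]), 'ee_rot': array([-179.9,   -0. ,  163.9]), 'force': array([ 0.3, -0.2,  0. ]), 'torque': array([-0.,  0.,  0.]), 'gripper_force': 0.0, 'gripper_width': 91.16148154684039}
```

View pics/s0.png

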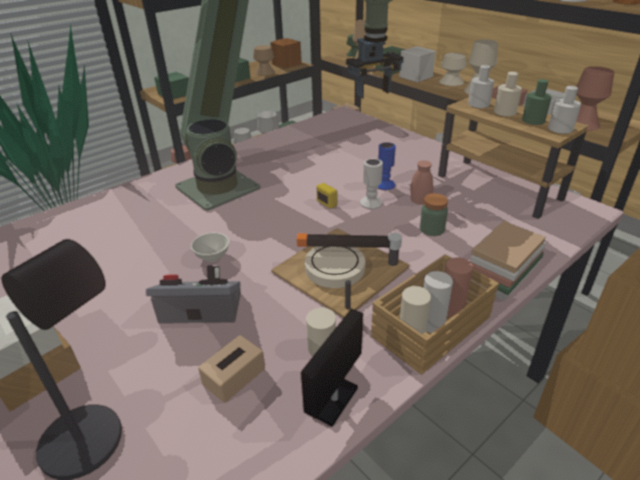

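View pics/t0.png

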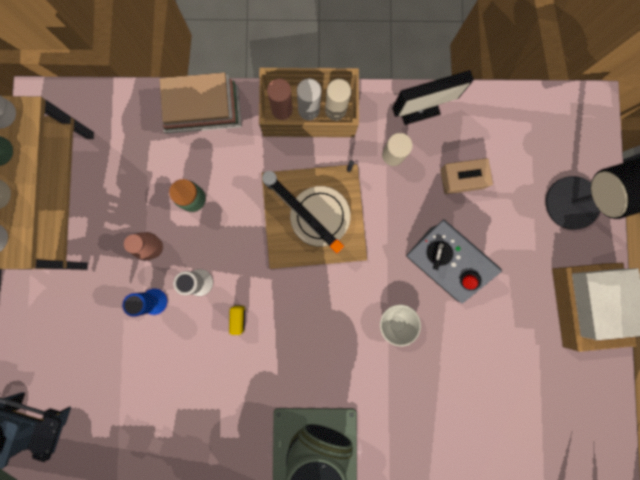

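Candidates for the holder: the white one (scene 372,185; top 185,283), the blue look-alike (scene 387,165; top 140,303), the shelf goblets (scene 455,68 and 485,55), and the white cylinder in the basket (scene 437,300). I choose the white one on the table. The orange block is at top (337,246), the dial at (438,253) and the red button at (470,281).

Run:
```python
from h import *
np.set_printoptions(precision=1,suppress=True)
a=grab('scene');b=grab('top')
f=b['frame'].astype(int)
def cen(m,box):
    x0,y0,x1,y1=box; k=np.zeros(m.shape,bool);k[y0:y1,x0:x1]=m[y0:y1,x0:x1]; v,u=np.nonzero(k); return np.array([u.mean(),v.mean()]),len(u),(u.min(),u.max(),v.min(),v.max())
r,g,bl=f[...,0],f[...,1],f[...,2]
red=(r>130)&(g<50)&(bl<60); org=(r>180)&(g>60)&(g<140)&(bl<60)
p,n,_=cen(red,(440,250,500,310));print('red',p,n)
p2,n,_=cen(org,(320,230,360,260));E=onz(b,p2,78+6)[0];print('end',p2,n,E)
print('pivot top',onz(b,[[270,179]],100))
print('board corners z12',onz(b,[[264,172],[356,166],[367,260],[268,268]],12))
print('plinth',onz(b,[[320,216]],40), 'holder',onz(b,[[183,283]],140))
print('dial',onz(b,[[438,252]],70))
c=f[130:310,130:530].astype(np.uint8)
A=cv2.resize(c,(800,360),interpolation=cv2.INTER_CUBIC)
s=a['frame'];B=np.hstack([cv2.resize(s[140:230,310:450],(373,240),interpolation=3),cv2.resize(s[220:310,140:300],(427,240),interpolation=3)])
cv2.imwrite('pics/c1.png',np.vstack([A,B])[:,:,::-1])
```

```text
red [469.8 282.5] 139
end [336.8 246.3] 112 [497.5 -48.7  84. ]
pivot top [[655.1 110.8 100. ]]
board corners z12 [[ 692.   134.    12. ]
 [ 709.3 -102.3   12. ]
 [ 467.9 -129.5   12. ]
 [ 446.2  120.3   12. ]]
plinth [[575.4  -9.6  40. ]] holder [[409.4 298.6 140. ]]
dial [[ 486.2 -292.8   70. ]]
```

View pics/c1.png

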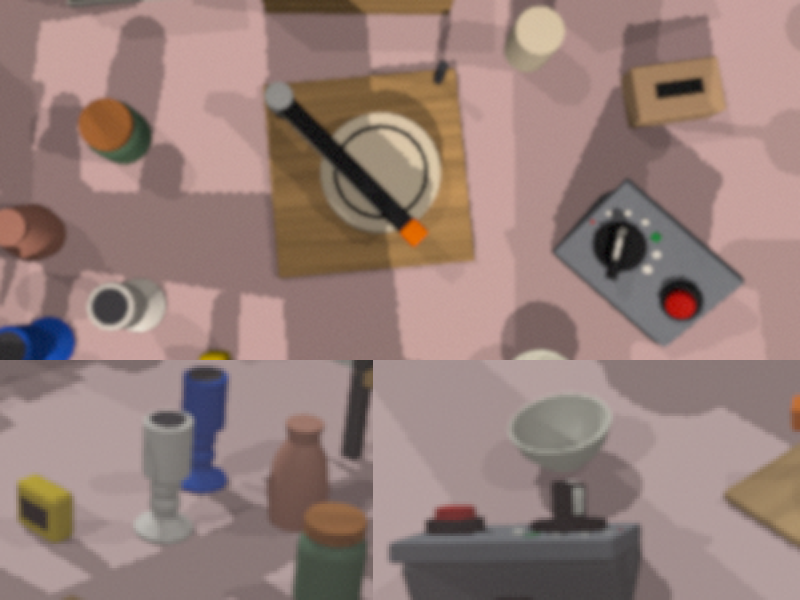

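The crop shows the white holder (foot, beaded stem, cup) at top (185,283). The pointer of the dial is at level 2 and green is two clicks further. The bar is over the plinth at about 0.86 rad. Now I turn the tool to yaw 90 and go to the near side of the bar end.

Request:
{"name": "send_rows", "arguments": {"motion": [{"rz":0.308,"gripper":1},{"rz":0.308,"gripper":1},{"rz":0.308,"gripper":1},{"rz":0.308,"gripper":1},{"rz":0.308,"gripper":1},{"rz":0.308,"gripper":1},{"rz":0.308,"gripper":1},{"rz":0.308,"gripper":1}]}}

```text
invalid input at $.motion[0]: expected keys tx, ty, tz, rx, ry, rz, gripper
```

Request:
{"name": "send_rows", "arguments": {"motion": [{"tx":-0.093,"ty":0.052,"gripper":1},{"tx":-0.093,"ty":0.052,"gripper":1},{"tx":-0.093,"ty":0.052,"gripper":1},{"tx":-0.093,"ty":0.052,"gripper":1},{"tx":-0.093,"ty":0.052,"gripper":1},{"tx":-0.093,"ty":0.052,"gripper":1},{"tx":-0.093,"ty":0.052,"gripper":1},{"tx":-0.093,"ty":0.052,"gripper":1},{"tx":-0.093,"ty":0.052,"gripper":1},{"tx":-0.093,"ty":0.052,"gripper":1},{"tx":-0.093,"ty":0.052,"gripper":1},{"tx":-0.093,"ty":0.052,"gripper":1}]}}

```text
invalid input at $.motion[0]: expected keys tx, ty, tz, rx, ry, rz, gripper
```

All keys are needed in every row.

Request:
{"name": "send_rows", "arguments": {"motion": [{"tx":0,"ty":0,"tz":0,"rx":0,"ry":0,"rz":0.308,"gripper":1},{"tx":0,"ty":0,"tz":0,"rx":0,"ry":0,"rz":0.308,"gripper":1},{"tx":0,"ty":0,"tz":0,"rx":0,"ry":0,"rz":0.308,"gripper":1},{"tx":0,"ty":0,"tz":0,"rx":0,"ry":0,"rz":0.308,"gripper":1},{"tx":0,"ty":0,"tz":0,"rx":0,"ry":0,"rz":0.308,"gripper":1},{"tx":0,"ty":0,"tz":0,"rx":0,"ry":0,"rz":0.308,"gripper":1},{"tx":0,"ty":0,"tz":0,"rx":0,"ry":0,"rz":0.308,"gripper":1},{"tx":0,"ty":0,"tz":0,"rx":0,"ry":0,"rz":0.308,"gripper":1}]}}

```text
time_s: 1.2
ee_pos: [159.3, 552.3, 213.7]
ee_rot: [-180.0, 0.0, 89.7]
force: [-0.8, -0.5, 0.5]
gripper_width: 14.1
gripper_force: 0.0
```

Request:
{"name": "send_rows", "arguments": {"motion": [{"tx":-0.093,"ty":0.052,"tz":0,"rx":0,"ry":0,"rz":0,"gripper":1},{"tx":-0.093,"ty":0.052,"tz":0,"rx":0,"ry":0,"rz":0,"gripper":1},{"tx":-0.093,"ty":0.052,"tz":0,"rx":0,"ry":0,"rz":0,"gripper":1},{"tx":-0.093,"ty":0.052,"tz":0,"rx":0,"ry":0,"rz":0,"gripper":1},{"tx":-0.093,"ty":0.052,"tz":0,"rx":0,"ry":0,"rz":0,"gripper":1},{"tx":-0.093,"ty":0.052,"tz":0,"rx":0,"ry":0,"rz":0,"gripper":1},{"tx":-0.093,"ty":0.052,"tz":0,"rx":0,"ry":0,"rz":0,"gripper":1},{"tx":-0.093,"ty":0.052,"tz":0,"rx":0,"ry":0,"rz":0,"gripper":1},{"tx":-0.093,"ty":0.052,"tz":0,"rx":0,"ry":0,"rz":0,"gripper":1},{"tx":-0.093,"ty":0.052,"tz":0,"rx":0,"ry":0,"rz":0,"gripper":1},{"tx":-0.093,"ty":0.052,"tz":0,"rx":0,"ry":0,"rz":0,"gripper":1},{"tx":-0.093,"ty":0.052,"tz":0,"rx":0,"ry":0,"rz":0,"gripper":1}]}}

```text
time_s: 2.7
ee_pos: [471.8, -7.2, 214.0]
ee_rot: [180.0, -0.0, 90.0]
force: [0.7, 1.5, 0.1]
gripper_width: 0.4
gripper_force: 0.0
```

Request:
{"name": "send_rows", "arguments": {"motion": [{"tx":0,"ty":0,"tz":0.077,"rx":0,"ry":0,"rz":0,"gripper":1},{"tx":0,"ty":0,"tz":0.077,"rx":0,"ry":0,"rz":0,"gripper":1},{"tx":0,"ty":0,"tz":0.077,"rx":0,"ry":0,"rz":0,"gripper":1},{"tx":0,"ty":0,"tz":0.077,"rx":0,"ry":0,"rz":0,"gripper":1}]}}

```text
time_s: 3.2
ee_pos: [471.3, -5.6, 58.8]
ee_rot: [180.0, -0.0, 90.0]
force: [0.1, 0.2, -0.3]
gripper_width: 0.8
gripper_force: 0.0
```

Request:
{"name": "send_rows", "arguments": {"motion": [{"tx":-0.027,"ty":0.027,"tz":0,"rx":0,"ry":0,"rz":0,"gripper":1},{"tx":-0.027,"ty":0.027,"tz":0,"rx":0,"ry":0,"rz":0,"gripper":1},{"tx":-0.027,"ty":0.027,"tz":0,"rx":0,"ry":0,"rz":0,"gripper":1},{"tx":-0.022,"ty":0.03,"tz":0,"rx":0,"ry":0,"rz":0,"gripper":1},{"tx":-0.022,"ty":0.03,"tz":0,"rx":0,"ry":0,"rz":0,"gripper":1},{"tx":-0.018,"ty":0.033,"tz":0,"rx":0,"ry":0,"rz":0,"gripper":1},{"tx":-0.018,"ty":0.033,"tz":0,"rx":0,"ry":0,"rz":0,"gripper":1},{"tx":-0.011,"ty":0.036,"tz":0,"rx":0,"ry":0,"rz":0,"gripper":1},{"tx":-0.011,"ty":0.036,"tz":0,"rx":0,"ry":0,"rz":0,"gripper":1},{"tx":-0.003,"ty":0.02,"tz":0,"rx":0,"ry":0,"rz":0,"gripper":1},{"tx":-0.003,"ty":0.02,"tz":0,"rx":0,"ry":0,"rz":0,"gripper":1}]}}

```text
time_s: 4.58
ee_pos: [631.1, -100.3, 59.9]
ee_rot: [-180.0, -0.0, 90.0]
force: [-0.1, 0.7, -0.5]
gripper_width: 0.5
gripper_force: 0.3
```

Run:
```python
from h import *
np.set_printoptions(precision=1,suppress=True)
b=grab('top'); s=grab('scene'); w=grab('wrist')
print(env.state()['force'],env.state()['ee_pos'])
cv2.imwrite('pics/c2.png',np.hstack([cv2.resize(b['frame'][140:290,240:400],(400,375)),cv2.resize(s['frame'][220:320,260:420],(400,375))])[:,:,::-1])
```

```text
[ 0.4 -0.2 -0.6] [ 631.  -100.    59.9]
```

View pics/c2.png

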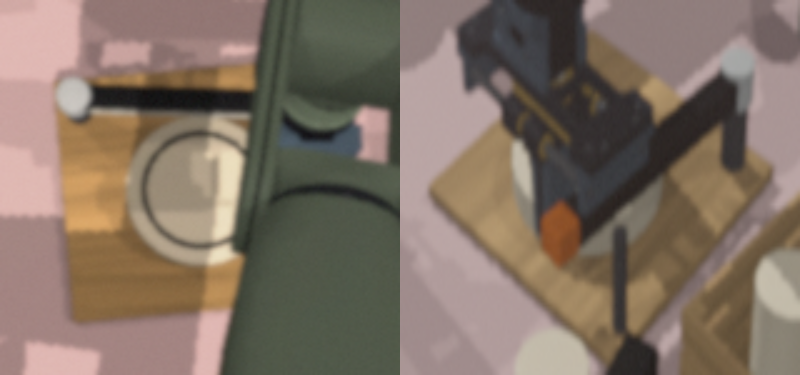

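The bar is nearly back, with a small gap to the post. I push on in small steps.

Request:
{"name": "send_rows", "arguments": {"motion": [{"tx":0,"ty":0.01,"tz":0,"rx":0,"ry":0,"rz":0,"gripper":1},{"tx":0,"ty":0.01,"tz":0,"rx":0,"ry":0,"rz":0,"gripper":1},{"tx":0,"ty":0,"tz":0,"rx":0,"ry":0,"rz":0,"gripper":1}]}}

```text
time_s: 5.1
ee_pos: [641.2, -100.0, 60.0]
ee_rot: [180.0, -0.0, 90.0]
force: [0.4, -0.5, 0.1]
gripper_width: 0.7
gripper_force: 0.0
```

Request:
{"name": "send_rows", "arguments": {"motion": [{"tx":0,"ty":0.008,"tz":0,"rx":0,"ry":0,"rz":0,"gripper":1},{"tx":0,"ty":0,"tz":0,"rx":0,"ry":0,"rz":0,"gripper":1}]}}

```text
time_s: 5.35
ee_pos: [645.1, -100.0, 59.9]
ee_rot: [180.0, -0.0, 90.0]
force: [0.7, 0.3, -0.4]
gripper_width: 0.3
gripper_force: 0.0
```

Request:
{"name": "send_rows", "arguments": {"motion": [{"tx":0,"ty":0.006,"tz":0,"rx":0,"ry":0,"rz":0,"gripper":1},{"tx":0,"ty":0,"tz":0,"rx":0,"ry":0,"rz":0,"gripper":1}]}}

```text
time_s: 5.6
ee_pos: [648.0, -100.1, 59.9]
ee_rot: [180.0, -0.0, 90.0]
force: [0.2, -0.0, 0.3]
gripper_width: 0.4
gripper_force: 0.0
```

Request:
{"name": "send_rows", "arguments": {"motion": [{"tx":0,"ty":0.006,"tz":0,"rx":0,"ry":0,"rz":0,"gripper":1},{"tx":0,"ty":0,"tz":0,"rx":0,"ry":0,"rz":0,"gripper":1}]}}

```text
time_s: 5.85
ee_pos: [651.0, -100.1, 59.9]
ee_rot: [180.0, -0.0, 90.0]
force: [-0.5, -0.3, -0.4]
gripper_width: 0.7
gripper_force: 0.0
```

Request:
{"name": "send_rows", "arguments": {"motion": [{"tx":0,"ty":0.006,"tz":0,"rx":0,"ry":0,"rz":0,"gripper":1},{"tx":0,"ty":0,"tz":0,"rx":0,"ry":0,"rz":0,"gripper":1}]}}

```text
time_s: 6.1
ee_pos: [654.1, -100.1, 59.9]
ee_rot: [180.0, -0.0, 90.0]
force: [-0.2, 0.1, -0.2]
gripper_width: 0.7
gripper_force: 0.0
```

Request:
{"name": "send_rows", "arguments": {"motion": [{"tx":0,"ty":0.004,"tz":0,"rx":0,"ry":0,"rz":0,"gripper":1},{"tx":0,"ty":0,"tz":0,"rx":0,"ry":0,"rz":0,"gripper":1}]}}

```text
time_s: 6.35
ee_pos: [655.9, -100.1, 59.9]
ee_rot: [180.0, -0.0, 90.0]
force: [0.5, 0.2, -0.7]
gripper_width: 0.6
gripper_force: 0.0
```

```bash
cat >> h.py <<'E'
def barend():
    s=grab('scene');f=s['frame'].astype(int);m=(f[...,0]>120)&(f[...,1]>40)&(f[...,1]<130)&(f[...,2]<60);m[:,:280]=0;m[:220]=0;m[330:]=0;m[:,420:]=0
    n,l,st,c=cv2.connectedComponentsWithStats(m.astype(np.uint8));i=1+st[1:,4].argmax();return c[i],st[i,4],onz(s,c[i],80)
E
python3 - <<'E'
from h import *
print(barend())
E
```

```text
(array([330.36196319, 286.80368098]), np.int32(163), array([[ 681.60790419, -117.49230877,   80.        ]]))
```

Request:
{"name": "send_rows", "arguments": {"motion": [{"tx":0,"ty":0.006,"tz":0,"rx":0,"ry":0,"rz":0,"gripper":1},{"tx":0,"ty":0,"tz":0,"rx":0,"ry":0,"rz":0,"gripper":1}]}}

```text
time_s: 6.65
ee_pos: [657.3, -100.0, 59.8]
ee_rot: [-179.8, -0.0, 90.0]
force: [-5.4, -0.2, 2.8]
gripper_width: 0.6
gripper_force: 2.7
```

Request:
{"name": "send_rows", "arguments": {"motion": [{"tx":0,"ty":0.006,"tz":0,"rx":0,"ry":0,"rz":0,"gripper":1},{"tx":0,"ty":0,"tz":0,"rx":0,"ry":0,"rz":0,"gripper":1}]}}

```text
time_s: 6.9
ee_pos: [657.4, -100.0, 59.8]
ee_rot: [-179.4, -0.0, 90.0]
force: [-11.7, -0.1, 7.1]
gripper_width: 0.4
gripper_force: 6.2
```

Run:
```python
from h import *
print(barend())
```

```text
(array([331.13939394, 287.11515152]), np.int32(165), array([[ 683.51962328, -116.92818123,   80.        ]]))
```

The bar is against its post (11 N, the block at stand −y). I back off, rise and go over the holder with the gripper opening.

Request:
{"name": "send_rows", "arguments": {"motion": [{"tx":0,"ty":-0.02,"tz":0,"rx":0,"ry":0,"rz":0,"gripper":1},{"tx":0,"ty":-0.04,"tz":0,"rx":0,"ry":0,"rz":0,"gripper":1},{"tx":0,"ty":-0.04,"tz":0,"rx":0,"ry":0,"rz":0,"gripper":1},{"tx":0,"ty":0,"tz":-0.09,"rx":0,"ry":0,"rz":0,"gripper":1},{"tx":0,"ty":0,"tz":-0.09,"rx":0,"ry":0,"rz":0,"gripper":1},{"tx":0,"ty":0,"tz":-0.09,"rx":0,"ry":0,"rz":0,"gripper":1},{"tx":0,"ty":0,"tz":-0.09,"rx":0,"ry":0,"rz":0,"gripper":1}]}}

```text
time_s: 7.82
ee_pos: [612.3, -100.1, 241.7]
ee_rot: [179.8, 0.0, 90.0]
force: [0.5, 0.0, 0.2]
gripper_width: 0.3
gripper_force: 0.0
```

Request:
{"name": "send_rows", "arguments": {"motion": [{"tx":0.08,"ty":-0.04,"tz":0,"rx":0,"ry":0,"rz":0,"gripper":-1},{"tx":0.08,"ty":-0.04,"tz":0,"rx":0,"ry":0,"rz":0,"gripper":-1},{"tx":0.08,"ty":-0.04,"tz":0,"rx":0,"ry":0,"rz":0,"gripper":-1},{"tx":0.08,"ty":-0.04,"tz":0,"rx":0,"ry":0,"rz":0,"gripper":-1},{"tx":0.08,"ty":-0.04,"tz":0,"rx":0,"ry":0,"rz":0,"gripper":-1},{"tx":0.08,"ty":-0.04,"tz":0,"rx":0,"ry":0,"rz":0,"gripper":-1},{"tx":0.08,"ty":-0.04,"tz":0,"rx":0,"ry":0,"rz":0,"gripper":-1},{"tx":0.08,"ty":-0.04,"tz":0,"rx":0,"ry":0,"rz":0,"gripper":-1},{"tx":0.08,"ty":-0.04,"tz":0,"rx":0,"ry":0,"rz":0,"gripper":-1},{"tx":0.08,"ty":-0.04,"tz":0,"rx":0,"ry":0,"rz":0,"gripper":-1}]}}

```text
time_s: 9.07
ee_pos: [411.6, 301.7, 240.3]
ee_rot: [179.9, -0.1, 90.0]
force: [-0.7, 0.0, -0.5]
gripper_width: 90.8
gripper_force: 0.0
```

Run:
```python
from h import *
np.set_printoptions(precision=1,suppress=True)
w=grab('wrist'); b=grab('top'); print(w['T_tool_cam'],w['vertical_fov'],w['s']['ee_pos'])
print(barend())
# ring centre in top view: plinth bright blob / ring dark
f=b['frame']; g=cv2.cvtColor(f,cv2.COLOR_RGB2HSV)
h,s,v=g[...,0],g[...,1],g[...,2]
m=((s<75)&(v>95)).astype(np.uint8); k=np.zeros_like(m);k[170:262,275:362]=1;m*=k
m=cv2.morphologyEx(m,cv2.MORPH_CLOSE,np.ones((5,5)));m=cv2.morphologyEx(m,cv2.MORPH_OPEN,np.ones((7,7)))
c=max(cv2.findContours(m,0,2)[0],key=cv2.contourArea);e=cv2.fitEllipse(cv2.convexHull(c));print(e,onz(b,e[0],40))
q=f.copy();cv2.ellipse(q,e,(0,255,0),1)
cv2.imwrite('pics/c3.png',np.hstack([cv2.resize(q[160:280,260:380],(320,320)),cv2.resize(w['frame'],(427,320))])[:,:,::-1])
```

```text
[[  -0.    -1.    -0.3   82.5]
 [   1.     0.    -0.     0.7]
 [   0.    -0.3    1.  -169.4]
 [   0.     0.     0.     1. ]] 65.70646984690485 [411.6 301.7 240.3]
(array([331.8, 287.5]), np.int32(183), array([[ 685.4, -116.7,   80. ]]))
((319.8303527832031, 215.81678771972656), (59.08652877807617, 59.596858978271484), 27.53068733215332) [[575.9  -9.2  40. ]]
```

View pics/c3.png

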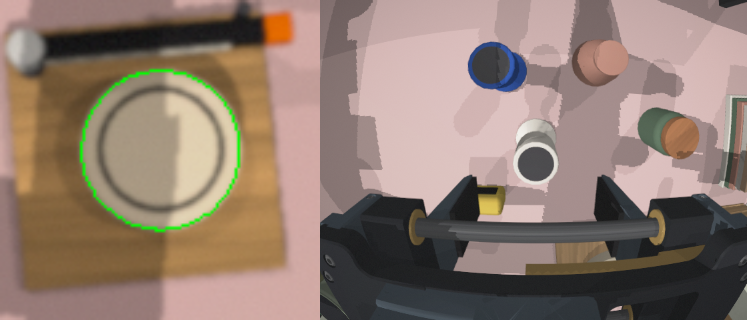

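The green ellipse fits the plinth and the bar is clear of it. The wrist view shows the white cup at about (325,246) in full pixels.

Run:
```python
from h import *
np.set_printoptions(precision=1,suppress=True)
w=grab('wrist'); g=cv2.cvtColor(w['frame'],cv2.COLOR_RGB2HSV)
m=(g[...,2]<110).astype(np.uint8); n,l,st,c=cv2.connectedComponentsWithStats(m); i=l[246,325]
print(st[i],c[i]); cc=cv2.findContours((l==i).astype(np.uint8),0,2)[0][0]; P=onz(w,cc[:,0],140); (x,y),r=cv2.minEnclosingCircle(P[:,:2].astype(np.float32)); print('wrist',x,y,r*2,w['s']['ee_pos'])
```

```text
[ 297  221   54   50 2121] [323.5 245.5]
wrist 410.97802734375 293.8191833496094 41.218570709228516 [411.4 301.6 240.1]
```

Request:
{"name": "send_rows", "arguments": {"motion": [{"tx":-0.015,"ty":-0.001,"tz":0.05,"rx":0,"ry":0,"rz":0,"gripper":-1},{"tx":0,"ty":0,"tz":0.1,"rx":0,"ry":0,"rz":0,"gripper":-1},{"tx":0,"ty":0,"tz":0.1,"rx":0,"ry":0,"rz":0,"gripper":-1},{"tx":0,"ty":0,"tz":0.05,"rx":0,"ry":0,"rz":0,"gripper":-1},{"tx":0,"ty":0,"tz":0,"rx":0,"ry":0,"rz":0,"gripper":-1}]}}

```text
time_s: 9.9
ee_pos: [410.9, 290.7, 88.4]
ee_rot: [-179.8, 0.1, 89.9]
force: [-0.1, 1.1, -0.4]
gripper_width: 91.7
gripper_force: 0.0
```

Request:
{"name": "send_rows", "arguments": {"motion": [{"tx":0,"ty":0,"tz":0,"rx":0,"ry":0,"rz":0,"gripper":1},{"tx":0,"ty":0,"tz":0,"rx":0,"ry":0,"rz":0,"gripper":1},{"tx":0,"ty":0,"tz":0,"rx":0,"ry":0,"rz":0,"gripper":1},{"tx":0,"ty":0,"tz":0,"rx":0,"ry":0,"rz":0,"gripper":1},{"tx":0,"ty":0,"tz":0,"rx":0,"ry":0,"rz":0,"gripper":1},{"tx":0,"ty":0,"tz":0,"rx":0,"ry":0,"rz":0,"gripper":1}], "grip_force": 25}}

```text
time_s: 10.65
ee_pos: [411.3, 292.7, 90.4]
ee_rot: [180.0, -0.0, 90.0]
force: [-0.9, -0.1, 5.3]
gripper_width: 53.6
gripper_force: 25.0
```

Request:
{"name": "send_rows", "arguments": {"motion": [{"tx":0,"ty":0,"tz":-0.02,"rx":0,"ry":0,"rz":0,"gripper":1},{"tx":0,"ty":0,"tz":-0.04,"rx":0,"ry":0,"rz":0,"gripper":1},{"tx":0,"ty":0,"tz":-0.05,"rx":0,"ry":0,"rz":0,"gripper":1},{"tx":0,"ty":0,"tz":-0.05,"rx":0,"ry":0,"rz":0,"gripper":1},{"tx":0,"ty":0,"tz":-0.05,"rx":0,"ry":0,"rz":0,"gripper":1},{"tx":0,"ty":0,"tz":-0.04,"rx":0,"ry":0,"rz":0,"gripper":1},{"tx":0,"ty":0,"tz":-0.02,"rx":0,"ry":0,"rz":0,"gripper":1},{"tx":0,"ty":0,"tz":0,"rx":0,"ry":0,"rz":0,"gripper":1}]}}

```text
time_s: 11.65
ee_pos: [411.4, 292.4, 225.1]
ee_rot: [180.0, -0.0, 90.0]
force: [-0.1, -0.3, -4.0]
gripper_width: 53.7
gripper_force: 25.0
```

Request:
{"name": "send_rows", "arguments": {"motion": [{"tx":-0.025,"ty":0.015,"tz":0,"rx":0,"ry":0,"rz":0,"gripper":1},{"tx":-0.055,"ty":0.03,"tz":0,"rx":0,"ry":0,"rz":0,"gripper":1},{"tx":-0.065,"ty":0.035,"tz":0,"rx":0,"ry":0,"rz":0,"gripper":1},{"tx":-0.065,"ty":0.035,"tz":0,"rx":0,"ry":0,"rz":0,"gripper":1},{"tx":-0.065,"ty":0.035,"tz":0,"rx":0,"ry":0,"rz":0,"gripper":1},{"tx":-0.065,"ty":0.035,"tz":0,"rx":0,"ry":0,"rz":0,"gripper":1},{"tx":-0.065,"ty":0.035,"tz":0,"rx":0,"ry":0,"rz":0,"gripper":1},{"tx":-0.065,"ty":0.035,"tz":0,"rx":0,"ry":0,"rz":0,"gripper":1},{"tx":-0.065,"ty":0.035,"tz":0,"rx":0,"ry":0,"rz":0,"gripper":1},{"tx":-0.045,"ty":0.026,"tz":0,"rx":0,"ry":0,"rz":0,"gripper":1},{"tx":-0.025,"ty":0.014,"tz":0,"rx":0,"ry":0,"rz":0,"gripper":1},{"tx":0,"ty":0,"tz":0,"rx":0,"ry":0,"rz":0,"gripper":1}]}}

```text
time_s: 13.15
ee_pos: [576.1, -10.9, 224.1]
ee_rot: [-179.9, -0.0, 89.9]
force: [-0.8, -0.0, -4.0]
gripper_width: 53.7
gripper_force: 25.0
```

Request:
{"name": "send_rows", "arguments": {"motion": [{"tx":0,"ty":0,"tz":0.03,"rx":0,"ry":0,"rz":0,"gripper":1},{"tx":0,"ty":0,"tz":0.05,"rx":0,"ry":0,"rz":0,"gripper":1},{"tx":0,"ty":0,"tz":0.05,"rx":0,"ry":0,"rz":0,"gripper":1},{"tx":0,"ty":0,"tz":0.04,"rx":0,"ry":0,"rz":0,"gripper":1},{"tx":0,"ty":0,"tz":0.02,"rx":0,"ry":0,"rz":0,"gripper":1},{"tx":0,"ty":0,"tz":0,"rx":0,"ry":0,"rz":0,"gripper":1}]}}

```text
time_s: 13.9
ee_pos: [575.9, -9.3, 130.1]
ee_rot: [180.0, -0.0, 90.1]
force: [0.3, -0.0, -4.2]
gripper_width: 53.9
gripper_force: 25.0
```

Run:
```python
from h import *
np.set_printoptions(precision=1,suppress=True)
print(env.state()['force']);w=grab('wrist'); s=grab('scene')
cv2.imwrite('pics/c4.png',np.hstack([cv2.resize(s['frame'][180:320,260:420],(366,320)),cv2.resize(w['frame'],(427,320))])[:,:,::-1])
```

```text
[ 0.3 -0.  -4.2]
```

View pics/c4.png

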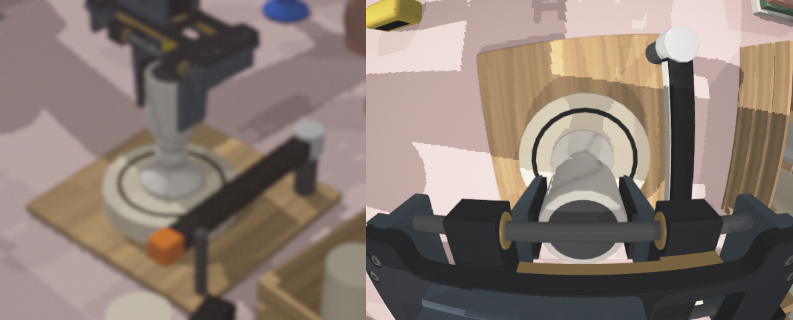

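The foot is over the middle of the ring and still hanging (Fz −4.2). I lower in millimetres.

Request:
{"name": "send_rows", "arguments": {"motion": [{"tx":0,"ty":0,"tz":0.002,"rx":0,"ry":0,"rz":0,"gripper":1},{"tx":0,"ty":0,"tz":0,"rx":0,"ry":0,"rz":0,"gripper":1}]}}

```text
time_s: 14.25
ee_pos: [576.3, -9.7, 129.7]
ee_rot: [180.0, -0.0, 90.0]
force: [-2.1, 1.5, 3.4]
gripper_width: 53.4
gripper_force: 25.0
```

Request:
{"name": "send_rows", "arguments": {"motion": [{"tx":0,"ty":0,"tz":0.002,"rx":0,"ry":0,"rz":0,"gripper":1},{"tx":0,"ty":0,"tz":0,"rx":0,"ry":0,"rz":0,"gripper":1}]}}

```text
time_s: 14.5
ee_pos: [576.3, -9.7, 129.7]
ee_rot: [179.9, -0.0, 90.0]
force: [-4.3, 1.8, 8.6]
gripper_width: 53.6
gripper_force: 25.0
```

Request:
{"name": "send_rows", "arguments": {"motion": [{"tx":0,"ty":0,"tz":-0.002,"rx":0,"ry":0,"rz":0,"gripper":1},{"tx":0,"ty":0,"tz":0,"rx":0,"ry":0,"rz":0,"gripper":0},{"tx":0,"ty":0,"tz":0,"rx":0,"ry":0,"rz":0,"gripper":-1},{"tx":0,"ty":0,"tz":0,"rx":0,"ry":0,"rz":0,"gripper":-1},{"tx":0,"ty":0,"tz":0,"rx":0,"ry":0,"rz":0,"gripper":-1},{"tx":0,"ty":0,"tz":-0.02,"rx":0,"ry":0,"rz":0,"gripper":-1},{"tx":0,"ty":0,"tz":-0.06,"rx":0,"ry":0,"rz":0,"gripper":-1},{"tx":0,"ty":0,"tz":-0.08,"rx":0,"ry":0,"rz":0,"gripper":-1},{"tx":0,"ty":0,"tz":-0.08,"rx":0,"ry":0,"rz":0,"gripper":-1},{"tx":0,"ty":0,"tz":-0.06,"rx":0,"ry":0,"rz":0,"gripper":-1}]}}

```text
time_s: 15.75
ee_pos: [576.7, -10.1, 281.7]
ee_rot: [179.8, 0.0, 90.0]
force: [0.5, -0.1, -0.9]
gripper_width: 91.1
gripper_force: 0.0
```

Run:
```python
from h import *
np.set_printoptions(precision=3,suppress=True)
a=grab('scene');b=grab('top')
def blob(g,box,fn):
    f=g['frame'].astype(int);m=fn(f[...,0],f[...,1],f[...,2]);k=np.zeros_like(m);x0,y0,x1,y1=box;k[y0:y1,x0:x1]=m[y0:y1,x0:x1];v,u=np.nonzero(k);return np.array([u.mean(),v.mean()]),len(u)
def tri(p,q):
    o1,d1=rays(a,p);o2,d2=rays(b,q);d1=d1[0]/np.linalg.norm(d1);d2=d2[0]/np.linalg.norm(d2)
    t=np.linalg.lstsq(np.c_[d1,-d2],o2-o1,rcond=None)[0];A=o1+t[0]*d1;B=o2+t[1]*d2;return (A+B)/2,np.linalg.norm(A-B)
red=lambda r,g,b:(r>90)&(g<60)&(b<70)&(r>2.2*g)
p,n=blob(a,(155,270,185,290),red);q,n2=blob(b,(440,250,500,310),red);print(p,n,q,n2,'button',tri(p,q))
grn=lambda r,g,b:(g>r+35)&(g>b+15)
q,n=blob(b,(445,230,475,260),grn);print('green',q,n,onz(b,q,60)[0])
mk=lambda p:[130+p[0]/2,130+p[1]/2]
for nm,pt in dict(red=(592,221),l1=(609,213),l2=(628,213),l3=(645,222),l4=(656,238),l5=(656,254),l6=(647,270)).items(): print(nm,onz(b,mk(pt),60)[0])
for c in [(625,180),(742,282),(664,345),(554,249)]: print('corner',onz(b,mk(c),50)[0])
T=b['frame'];S=a['frame']
cv2.imwrite('pics/c5.png',np.hstack([cv2.resize(T[210:310,400:510],(440,400),interpolation=3),cv2.resize(S[250:330,140:212+38],(360,262),interpolation=3).copy() if 0 else cv2.resize(S[250:335,145:245],(360,400),interpolation=3)])[:,:,::-1])
```

```text
[170.    276.875] 32 [469.817 282.389] 175 button (array([ 413.923, -363.343,   82.969]), np.float64(0.6461518236977094))
green [457.5   248.273] 22 [ 496.047 -343.189   60.   ]
red [ 514.485 -266.987   60.   ]
l1 [ 524.377 -287.828   60.   ]
l2 [ 524.525 -310.951   60.   ]
l3 [ 513.677 -331.413   60.   ]
l4 [ 494.287 -344.365   60.   ]
l5 [ 474.87  -343.942   60.   ]
l6 [ 455.443 -332.624   60.   ]
corner [ 566.164 -311.012   50.   ]
corner [ 441.812 -451.422   50.   ]
corner [ 365.043 -354.511   50.   ]
corner [ 480.627 -222.527   50.   ]
```

View pics/c5.png

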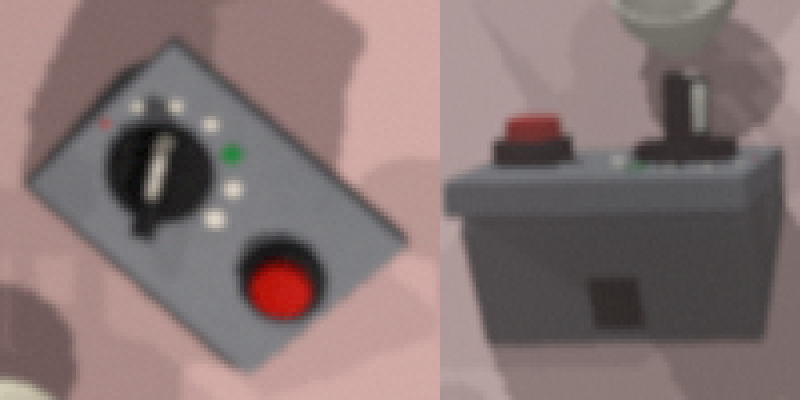

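The crop shows the dial bar from (145,232) to (165,138), with its white stripe at the upper end, and the button at (281,290). I cast the bar ends onto the panel plane and work out the turn.

```bash
cat >> h.py <<'E'
r_=np.array([-.656,-.755,0]);r_/=np.linalg.norm(r_);uh=np.array([-r_[1],r_[0],0])
c35,s35=np.cos(np.radians(35)),np.sin(np.radians(35))
u_=uh*c35+[0,0,s35];n_=-uh*s35+[0,0,c35]
def onplane(g,uv,P,n):
    o,d=rays(g,uv);return o+d*(((P-o)@n)/(d@n))[:,None]
E
python3 - <<'E'
from h import *
np.set_printoptions(precision=3,suppress=True)
b=grab('top');F=np.array([485.5,-298.3,66.6])
P=onplane(b,[[436.25,268],[441.25,244.5]],F+41*n_,n_)-F
print('ends (right,up,n)',P@np.c_[r_,u_,n_]); d=P[1]-P[0]; a=np.degrees(np.arctan2(d@r_,d@u_));print('pointer cw from up',a,'level',3+a/30,np.linalg.norm(d))
for lev in (2,):
    th=np.radians((lev-3)*30); p=np.cos(th)*u_+np.sin(th)*r_; c=np.cross(p,n_) # dial x
    for sg in(1,-1):
        Rm=np.c_[np.cross(sg*c,-n_),sg*c,-n_]; R0=R.from_euler('xyz',[180,0,90],degrees=True)
        rr=R.from_matrix(Rm); print(sg,rr.as_euler('xyz',degrees=True),(R0.inv()*rr).as_rotvec(degrees=True)/30)
    Rm=np.c_[np.cross(u_,-n_),u_,-n_];rr=R.from_matrix(Rm);print('y=u',(R0.inv()*rr).as_rotvec(degrees=True)/30)
E
```

```text
ends (right,up,n) [[ 13.114 -19.017  41.   ]
 [-18.865  33.456  41.   ]]
pointer cw from up -31.359442417602317 level 1.9546852527465894 61.449793655386905
1 [160.705 -29.784  -5.81 ] [-1.309  0.219  3.249]
-1 [-160.705   29.784  174.19 ] [-0.208 -1.244 -2.546]
y=u [-1.116 -0.417  1.323]
```

Request:
{"name": "send_rows", "arguments": {"motion": [{"tx":-0.077,"ty":-0.052,"tz":0,"rx":0,"ry":0,"rz":0,"gripper":-1},{"tx":-0.077,"ty":-0.052,"tz":0,"rx":0,"ry":0,"rz":0,"gripper":-1},{"tx":-0.077,"ty":-0.052,"tz":0,"rx":0,"ry":0,"rz":0,"gripper":-1},{"tx":-0.077,"ty":-0.052,"tz":0,"rx":0,"ry":0,"rz":0,"gripper":-1},{"tx":-0.077,"ty":-0.052,"tz":0,"rx":0,"ry":0,"rz":0,"gripper":-1},{"tx":-0.077,"ty":-0.052,"tz":0,"rx":0,"ry":0,"rz":0,"gripper":-1}]}}

```text
time_s: 16.65
ee_pos: [418.6, -241.8, 277.4]
ee_rot: [-179.9, -0.1, 90.0]
force: [0.7, 0.1, -0.2]
gripper_width: 91.3
gripper_force: 0.0
```

The pointer is at level 1.95, so level 2, with bar length 61 mm against 58. I turn the tool square to the panel.

Request:
{"name": "send_rows", "arguments": {"motion": [{"tx":0,"ty":0,"tz":0,"rx":-0.0231,"ry":-0.1382,"rz":-0.2829,"gripper":-1},{"tx":0,"ty":0,"tz":0,"rx":-0.0231,"ry":-0.1382,"rz":-0.2829,"gripper":-1},{"tx":0,"ty":0,"tz":0,"rx":-0.0231,"ry":-0.1382,"rz":-0.2829,"gripper":-1},{"tx":0,"ty":0,"tz":0,"rx":-0.0231,"ry":-0.1382,"rz":-0.2829,"gripper":-1},{"tx":0,"ty":0,"tz":0,"rx":-0.0231,"ry":-0.1382,"rz":-0.2829,"gripper":-1},{"tx":0,"ty":0,"tz":0,"rx":-0.0231,"ry":-0.1382,"rz":-0.2829,"gripper":-1},{"tx":0,"ty":0,"tz":0,"rx":-0.0231,"ry":-0.1382,"rz":-0.2829,"gripper":-1},{"tx":0,"ty":0,"tz":0,"rx":-0.0231,"ry":-0.1382,"rz":-0.2829,"gripper":-1},{"tx":0,"ty":0,"tz":0,"rx":-0.0231,"ry":-0.1382,"rz":-0.2829,"gripper":-1},{"tx":0,"ty":0,"tz":0,"rx":0,"ry":0,"rz":0,"gripper":-1}]}}

```text
time_s: 17.9
ee_pos: [418.1, -240.5, 276.7]
ee_rot: [-160.9, 29.6, 174.0]
force: [0.0, 1.0, -0.7]
gripper_width: 90.8
gripper_force: 0.0
```

Run:
```python
from h import *
np.set_printoptions(precision=3,suppress=True)
s=env.state();print(s['qpos'],s['ee_pos'],s['ee_rot'])
G=np.array([473,-287.4,90.4]);print(toolmove(G-19*n_+80*n_,s['ee_rot']))
w=grab('wrist','w6.png')
```

```text
[-24.906  -8.073 119.184 -15.648  36.258 -93.816] [ 418.087 -240.477  276.716] [-160.865   29.568  173.951]
(array([0.081, 0.048, 0.267]), array([0., 0., 0.]))
```

View pics/w6.png

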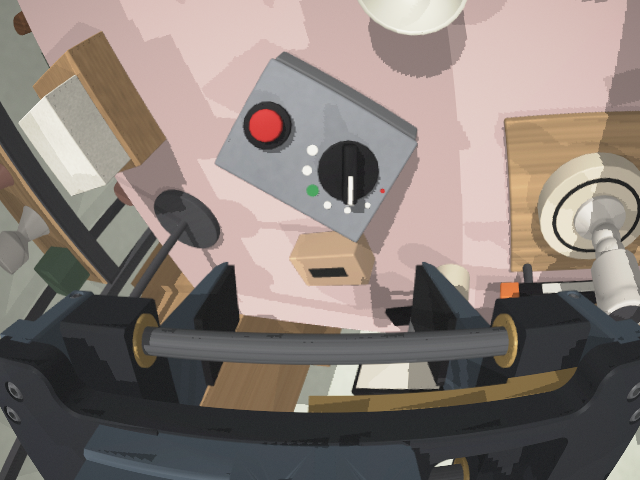

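The wrist view shows the dial bar upright in the picture (so aligned with the tool), the pointer at the level 2 mark (347,208), green at (313,190), red at (382,190) and the button at (265,126). I triangulate with the top view.

Run:
```python
from h import *
np.set_printoptions(precision=2,suppress=True)
w=grab('wrist');b=grab('top');s=w['s']
def tri(p,q):
    o1,d1=rays(w,p);o2,d2=rays(b,q);d1=d1[0]/np.linalg.norm(d1);d2=d2[0]/np.linalg.norm(d2)
    t=np.linalg.lstsq(np.c_[d1,-d2],o2-o1,rcond=None)[0];A=o1+t[0]*d1;B=o2+t[1]*d2;return (A+B)/2,np.linalg.norm(A-B)
f=w['frame'].astype(int);m=(f[...,0]>150)&(f[...,1]<90)&(f[...,2]<90);m[:,300:]=0;v,u=np.nonzero(m);bp=[u.mean(),v.mean()]
F=tri([347,170],[439.9,252.75]);B=tri(bp,[469.8,282.4]);print('F',F,'B',bp,B)
print('green',tri([313,190],[457.5,248.3]))
d=B[0]-F[0];print('button rel (r,u,n)',d@r_,d@u_,d@n_)
# bar middle on plane 41 above each F guess: bar top ends in wrist
for Fz in (F[0],np.array([485.5,-298.3,66.6])):
    P=onplane(w,[[346.5,145],[350,205]],Fz+41*n_,n_);print(P-Fz@np.eye(3), (P-Fz)@np.c_[r_,u_,n_])
    Q=onplane(w,[[382,190],[367,205],[347,210],[327,205],[313,190],[307,170],[312,150],bp],Fz,n_)-Fz;print(np.c_[Q@r_,Q@u_])
```

```text
F (array([ 483.87, -295.66,   77.82]), np.float64(1.080907835251685)) B [np.float64(265.25518925518924), np.float64(123.0915750915751)] (array([ 414.05, -361.21,   88.46]), np.float64(0.2947709856009184))
green (array([ 493.65, -331.07,   97.31]), np.float64(0.12398875916851537))
button rel (r,u,n) 95.27138813796955 -1.856821122115055 14.287615400136294
[[-42.71  14.54  20.8 ]
 [  6.71  13.06  47.6 ]] [[ 17.03 -22.29  41.  ]
 [-14.26  24.43  41.  ]]
[[-41.96  -0.23]
 [-36.62  21.53]
 [-21.09  36.78]
 [ -0.14  42.63]
 [ 20.46  36.01]
 [ 36.16  20.81]
 [ 41.9    0.24]
 [ 97.48  -0.86]]
[[-39.01  13.62  23.18]
 [ 11.99  12.09  50.84]] [[ 15.3  -18.14  41.  ]
 [-16.99  30.08  41.  ]]
[[-45.29   4.53]
 [-39.8   26.91]
 [-23.82  42.59]
 [ -2.28  48.61]
 [ 18.91  41.81]
 [ 35.07  26.17]
 [ 40.96   5.02]
 [ 98.13   3.89]]
```

Run:
```python
from h import *
np.set_printoptions(precision=4,suppress=True)
s=env.state();F=np.array([483.9,-295.7,77.8])
th=np.radians(-30); p=np.cos(th)*u_+np.sin(th)*r_;c=-np.cross(p,n_);rr=R.from_matrix(np.c_[np.cross(c,-n_),c,-n_]).as_euler('xyz',degrees=True)
print(toolmove(F+75*n_,rr,s),toolmove(F+13*n_,rr,s))
```

```text
(array([0.0804, 0.0473, 0.2753]), array([ 0.0002, -0.0026, -0.0037])) (array([0.0802, 0.0473, 0.3993]), array([ 0.0002, -0.0026, -0.0037]))
```

Request:
{"name": "send_rows", "arguments": {"motion": [{"tx":0.027,"ty":0.016,"tz":0.055,"rx":0,"ry":0,"rz":0,"gripper":-0.3},{"tx":0.027,"ty":0.016,"tz":0.08,"rx":0,"ry":0,"rz":0,"gripper":-0.3},{"tx":0.026,"ty":0.015,"tz":0.08,"rx":0,"ry":0,"rz":0,"gripper":-0.3},{"tx":0,"ty":0,"tz":0.06,"rx":0,"ry":0,"rz":0,"gripper":-0.3},{"tx":0,"ty":0,"tz":0,"rx":0,"ry":0,"rz":0,"gripper":-0.3}]}}

```text
time_s: 18.68
ee_pos: [451.5, -267.8, 137.6]
ee_rot: [-160.8, 29.5, 174.1]
force: [0.3, 0.1, -0.1]
gripper_width: 59.2
gripper_force: 0.0
```

Request:
{"name": "send_rows", "arguments": {"motion": [{"tx":0,"ty":0,"tz":0.06,"rx":0,"ry":0,"rz":0,"gripper":-0.3},{"tx":0,"ty":0,"tz":0.04,"rx":0,"ry":0,"rz":0,"gripper":-0.3},{"tx":0,"ty":0,"tz":0.024,"rx":0,"ry":0,"rz":0,"gripper":-0.3},{"tx":0,"ty":0,"tz":0,"rx":0,"ry":0,"rz":0,"gripper":-0.3}]}}

```text
time_s: 19.18
ee_pos: [478.8, -291.4, 89.7]
ee_rot: [-160.6, 29.8, 174.2]
force: [-0.5, -0.6, -0.2]
gripper_width: 59.3
gripper_force: 0.0
```

Request:
{"name": "send_rows", "arguments": {"motion": [{"tx":0,"ty":0,"tz":0,"rx":0,"ry":0,"rz":0,"gripper":1},{"tx":0,"ty":0,"tz":0,"rx":0,"ry":0,"rz":0,"gripper":1},{"tx":0,"ty":0,"tz":0,"rx":0,"ry":0,"rz":0,"gripper":1},{"tx":0,"ty":0,"tz":0,"rx":0,"ry":0,"rz":0,"gripper":1},{"tx":0,"ty":0,"tz":0,"rx":0,"ry":0,"rz":0,"gripper":1},{"tx":0,"ty":0,"tz":0,"rx":0,"ry":0,"rz":0,"gripper":1}], "grip_force": 20}}

```text
time_s: 19.92
ee_pos: [478.4, -289.6, 88.6]
ee_rot: [-160.9, 29.8, 174.2]
force: [-0.4, 5.4, 0.4]
gripper_width: 13.9
gripper_force: 20.0
```

Request:
{"name": "send_rows", "arguments": {"motion": [{"tx":0,"ty":0,"tz":0,"rx":0,"ry":0,"rz":0.2,"gripper":1},{"tx":0,"ty":0,"tz":0,"rx":0,"ry":0,"rz":0.2,"gripper":1},{"tx":0,"ty":0,"tz":0,"rx":0,"ry":0,"rz":0.2,"gripper":1},{"tx":0,"ty":0,"tz":0,"rx":0,"ry":0,"rz":0.2,"gripper":1},{"tx":0,"ty":0,"tz":0,"rx":0,"ry":0,"rz":0.2,"gripper":1},{"tx":0,"ty":0,"tz":0,"rx":0,"ry":0,"rz":0.2,"gripper":1},{"tx":0,"ty":0,"tz":0,"rx":0,"ry":0,"rz":0.2,"gripper":1},{"tx":0,"ty":0,"tz":0,"rx":0,"ry":0,"rz":0.2,"gripper":1},{"tx":0,"ty":0,"tz":0,"rx":0,"ry":0,"rz":0.2,"gripper":1},{"tx":0,"ty":0,"tz":0,"rx":0,"ry":0,"rz":0.2,"gripper":1},{"tx":0,"ty":0,"tz":0,"rx":0,"ry":0,"rz":0,"gripper":1},{"tx":0,"ty":0,"tz":0,"rx":0,"ry":0,"rz":0,"gripper":1}]}}

```text
time_s: 21.42
ee_pos: [478.0, -290.1, 88.6]
ee_rot: [160.8, 29.7, 104.0]
force: [-1.1, 5.1, 1.8]
gripper_width: 14.1
gripper_force: 20.0
```

Request:
{"name": "send_rows", "arguments": {"motion": [{"tx":0,"ty":0,"tz":0,"rx":0,"ry":0,"rz":0,"gripper":-0.3},{"tx":0,"ty":0,"tz":0,"rx":0,"ry":0,"rz":0,"gripper":-0.3},{"tx":0,"ty":0,"tz":0,"rx":0,"ry":0,"rz":0,"gripper":-0.3},{"tx":0,"ty":0,"tz":0,"rx":0,"ry":0,"rz":0,"gripper":-0.3},{"tx":0,"ty":0,"tz":-0.05,"rx":0,"ry":0,"rz":0,"gripper":-0.3},{"tx":0,"ty":0,"tz":-0.1,"rx":0,"ry":0,"rz":0,"gripper":-0.3},{"tx":0,"ty":0,"tz":-0.05,"rx":0,"ry":0,"rz":0,"gripper":-0.3},{"tx":0,"ty":0,"tz":0,"rx":0,"ry":0,"rz":0,"gripper":1},{"tx":0,"ty":0,"tz":0,"rx":0,"ry":0,"rz":0,"gripper":1}]}}

```text
time_s: 22.55
ee_pos: [443.0, -263.6, 155.9]
ee_rot: [160.9, 30.2, 103.6]
force: [-0.7, 0.0, 0.6]
gripper_width: 42.2
gripper_force: 0.0
```

Run:
```python
from h import *
np.set_printoptions(precision=4,suppress=True)
w=grab('wrist','w7.png');s=w['s'];print(s['qpos'],s['ee_pos'])
B=np.array([483.9,-295.7,77.8])+96*r_+14.3*n_;print(B,toolmove(B+25*n_,s['ee_rot'],s)[0])
b=grab('top');print(barend()[2])
im=np.hstack([w['frame'][0:300],b['frame'][0:300]])
cv2.imwrite('pics/c7.png',np.hstack([cv2.resize(w['frame'][:300,100:500],(480,360)),cv2.resize(b['frame'][150:300,260:393],(319,360))])[:,:,::-1])
```

```text
[-26.2086   3.6348 128.9877 -34.8112  15.8655 -14.019 ] [ 442.9727 -263.6229  155.9107]
[ 414.7439 -362.7873   89.5139] [-0.0886 -0.1633  0.1106]
[[ 685.7458 -116.5207   80.    ]]
```

View pics/c7.png

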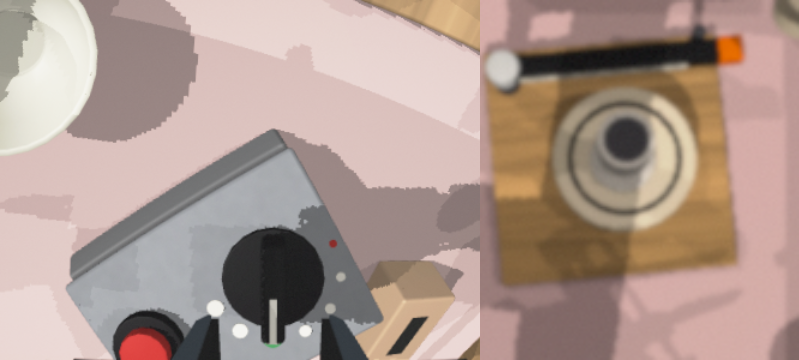

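The dial points at the green mark (273,345), and the holder stands centred in the ring. Now the button, with fingers closed.

Request:
{"name": "send_rows", "arguments": {"motion": [{"tx":-0.022,"ty":-0.041,"tz":0,"rx":0,"ry":0,"rz":0,"gripper":1},{"tx":-0.022,"ty":-0.041,"tz":0,"rx":0,"ry":0,"rz":0,"gripper":1},{"tx":-0.022,"ty":-0.041,"tz":0,"rx":0,"ry":0,"rz":0,"gripper":1},{"tx":-0.0226,"ty":-0.0403,"tz":0,"rx":0,"ry":0,"rz":0,"gripper":1},{"tx":0,"ty":0,"tz":0.06,"rx":0,"ry":0,"rz":0,"gripper":1},{"tx":0,"ty":0,"tz":0.05,"rx":0,"ry":0,"rz":0,"gripper":1},{"tx":0,"ty":0,"tz":0.02,"rx":0,"ry":0,"rz":0,"gripper":1},{"tx":0,"ty":0,"tz":0.016,"rx":0,"ry":0,"rz":0,"gripper":1},{"tx":0,"ty":0,"tz":0,"rx":0,"ry":0,"rz":0,"gripper":1}]}}

```text
time_s: 23.82
ee_pos: [412.1, -361.1, 99.4]
ee_rot: [161.1, 29.9, 103.7]
force: [0.4, 0.8, 0.8]
gripper_width: 0.5
gripper_force: 0.0
```

Request:
{"name": "send_rows", "arguments": {"motion": [{"tx":0,"ty":0,"tz":0.008,"rx":0,"ry":0,"rz":0,"gripper":1},{"tx":0,"ty":0,"tz":0.006,"rx":0,"ry":0,"rz":0,"gripper":1},{"tx":0,"ty":0,"tz":0,"rx":0,"ry":0,"rz":0,"gripper":1}]}}

```text
time_s: 24.2
ee_pos: [415.2, -364.0, 96.8]
ee_rot: [161.1, 29.8, 103.8]
force: [1.3, 0.4, -0.2]
gripper_width: 0.4
gripper_force: 0.0
```

Request:
{"name": "send_rows", "arguments": {"motion": [{"tx":0,"ty":0,"tz":0.006,"rx":0,"ry":0,"rz":0,"gripper":1},{"tx":0,"ty":0,"tz":0,"rx":0,"ry":0,"rz":0,"gripper":1}]}}

```text
time_s: 24.45
ee_pos: [416.5, -365.4, 95.2]
ee_rot: [161.2, 29.7, 103.8]
force: [0.5, -0.1, 0.1]
gripper_width: 0.5
gripper_force: 0.0
```

Request:
{"name": "send_rows", "arguments": {"motion": [{"tx":0,"ty":0,"tz":0.006,"rx":0,"ry":0,"rz":0,"gripper":1},{"tx":0,"ty":0,"tz":0.006,"rx":0,"ry":0,"rz":0,"gripper":1},{"tx":0,"ty":0,"tz":0,"rx":0,"ry":0,"rz":0,"gripper":1}]}}

```text
time_s: 24.82
ee_pos: [418.6, -367.3, 91.6]
ee_rot: [161.4, 29.4, 103.9]
force: [-2.7, 3.5, 1.4]
gripper_width: 0.4
gripper_force: 1.7
```

Request:
{"name": "send_rows", "arguments": {"motion": [{"tx":0,"ty":0,"tz":0.006,"rx":0,"ry":0,"rz":0,"gripper":1},{"tx":0,"ty":0,"tz":0,"rx":0,"ry":0,"rz":0,"gripper":1}]}}

```text
time_s: 25.08
ee_pos: [420.0, -368.9, 90.3]
ee_rot: [161.4, 29.3, 103.9]
force: [-3.4, 4.6, 2.0]
gripper_width: 0.8
gripper_force: 2.3
```

Request:
{"name": "send_rows", "arguments": {"motion": [{"tx":0,"ty":0,"tz":0.006,"rx":0,"ry":0,"rz":0,"gripper":1},{"tx":0,"ty":0,"tz":0,"rx":0,"ry":0,"rz":0,"gripper":1}]}}

```text
time_s: 25.32
ee_pos: [420.3, -369.2, 89.8]
ee_rot: [161.4, 29.2, 104.0]
force: [-12.9, 12.2, 18.0]
gripper_width: 0.1
gripper_force: 12.9
```

Resistance 5 N, then a hard stop at 25 N. But the tip has drifted a few mm upslope, so I lift off, check and press again on centre.

Request:
{"name": "send_rows", "arguments": {"motion": [{"tx":0,"ty":0,"tz":-0.02,"rx":0,"ry":0,"rz":0,"gripper":1},{"tx":0,"ty":0,"tz":-0.03,"rx":0,"ry":0,"rz":0,"gripper":1},{"tx":0,"ty":0,"tz":0,"rx":0,"ry":0,"rz":0,"gripper":1}]}}

```text
time_s: 25.7
ee_pos: [412.2, -362.5, 111.7]
ee_rot: [161.2, 29.5, 103.9]
force: [1.1, -0.2, 0.1]
gripper_width: 0.4
gripper_force: 0.0
```

Run:
```python
from h import *
np.set_printoptions(precision=4,suppress=True)
w=grab('wrist');s=w['s'];print(s['qpos'],s['ee_pos'],s['ee_rot'])
F=np.array([483.9,-295.7,77.8]);B=F+96*r_+14.3*n_
d=s['ee_pos']-B;print('TCP rel B (r,u,n)',d@r_,d@u_,d@n_)
th=np.radians(30); p=np.cos(th)*u_+np.sin(th)*r_;c=-np.cross(p,n_);rr=R.from_matrix(np.c_[np.cross(c,-n_),c,-n_]).as_euler('xyz',degrees=True);print(rr,toolmove(B+20*n_,rr,s),toolmove(B-6.5*n_,rr,s)[0])
cv2.imwrite('pics/w8.png',w['frame'][:,:,::-1])
```

```text
[-43.0626  10.4696 129.1553   8.388    5.9145 -70.0113] [ 412.1675 -362.5494  111.7248] [161.2358  29.5361 103.8842]
TCP rel B (r,u,n) 1.5102537695487626 11.018768397220105 19.39911679421415
[160.7047  29.784  103.8367] (array([ 0.0206, -0.0084, -0.001 ]), array([-0.0169, -0.0083, -0.0014])) [ 0.0204 -0.008   0.052 ]
```

View pics/w8.png

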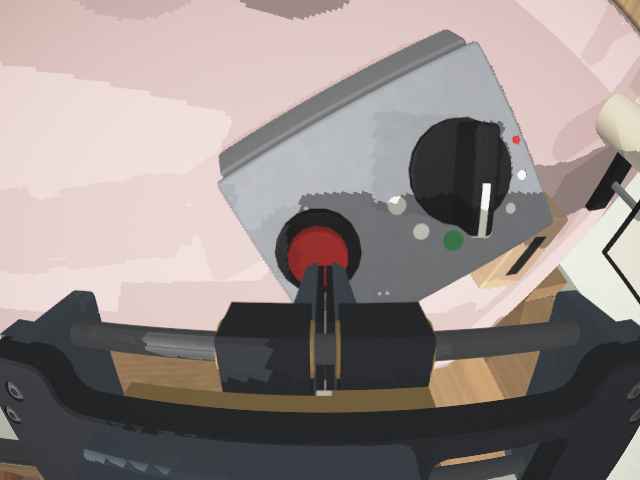

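The picture shows the pointer parallel to the line from dial centre to green (453,240), so level 4. The tips are about 11 mm upslope of the button centre (318,255), so I correct that.

Request:
{"name": "send_rows", "arguments": {"motion": [{"tx":0.0103,"ty":-0.004,"tz":0,"rx":-0.0085,"ry":-0.004,"rz":0,"gripper":1},{"tx":0.0103,"ty":-0.004,"tz":0,"rx":-0.0085,"ry":-0.004,"rz":0,"gripper":1},{"tx":0,"ty":0,"tz":0,"rx":0,"ry":0,"rz":0,"gripper":1},{"tx":0,"ty":0,"tz":0,"rx":0,"ry":0,"rz":0,"gripper":1}]}}

```text
time_s: 26.25
ee_pos: [406.0, -354.8, 103.9]
ee_rot: [160.8, 29.6, 103.9]
force: [-0.1, -1.0, -0.1]
gripper_width: 0.2
gripper_force: 0.0
```

```bash
cat > rel.py <<'E'
from h import *
np.set_printoptions(precision=4,suppress=True)
s=env.state();B=np.array([483.9,-295.7,77.8])+96*r_+14.3*n_;d=s['ee_pos']-B
print('r,u,n',d@r_,d@u_,d@n_,s['qpos'],s['ee_rot'],'Fn',s['force']@n_,toolmove(B-6.5*n_,[160.7,29.8,103.8],s))
E
python3 rel.py
```

```text
r,u,n -0.2667989403067087 -1.470461196777033 18.59945109676408 [-43.1533  10.5442 131.0581  18.9133   3.8576 -80.5953] [160.8165  29.5679 103.8524] Fn -0.4090973869895369 (array([-0.003 ,  0.0011,  0.0502]), array([-0.003 , -0.0078, -0.0011]))
```

Joint 5 is near its lower limit, which caused the drift. I tilt the tool 8° towards vertical and press along the panel normal.

```bash
cat > rel2.py <<'E'
from h import *
np.set_printoptions(precision=4,suppress=True)
s=env.state();B=np.array([483.9,-295.7,77.8])+96*r_+14.3*n_;d=s['ee_pos']-B
T=(R.from_rotvec(-r_*8,degrees=True)*R.from_euler('xyz',[160.7,29.8,103.8],degrees=True)).as_euler('xyz',degrees=True)
print('r,u,n',d@r_,d@u_,d@n_,s['qpos'],'Fn',s['force']@n_,'\n',toolmove(B+12*n_,T,s),'\npress dir/mm',R.from_euler('xyz',T,degrees=True).inv().apply(-n_)/500)
E
python3 rel2.py
```

```text
r,u,n -0.2667989403067087 -1.470461196777033 18.59945109676408 [-43.1533  10.5442 131.0581  18.9133   3.8576 -80.5953] Fn -0.4090973869895369 
 (array([-0.0029,  0.001 ,  0.0132]), array([ 0.1305,  0.223 , -0.0011])) 
press dir/mm [-0.0002  0.0001  0.002 ]
```

Request:
{"name": "send_rows", "arguments": {"motion": [{"tx":0,"ty":0,"tz":0,"rx":0.065,"ry":0.111,"rz":0,"gripper":1},{"tx":-0.002,"ty":0,"tz":0,"rx":0.065,"ry":0.112,"rz":0,"gripper":1},{"tx":-0.001,"ty":0.001,"tz":0.013,"rx":0,"ry":0,"rz":0,"gripper":1},{"tx":0,"ty":0,"tz":0,"rx":0,"ry":0,"rz":0,"gripper":1},{"tx":0,"ty":0,"tz":0,"rx":0,"ry":0,"rz":0,"gripper":1}]}}

```text
time_s: 26.88
ee_pos: [407.9, -356.6, 98.0]
ee_rot: [165.7, 23.1, 106.0]
force: [-0.2, -0.9, 0.1]
gripper_width: 0.4
gripper_force: 0.0
```

```bash
python3 rel2.py
```

```text
r,u,n -0.13652340937505067 -2.6877750358487664 12.233166594364011 [-42.9346  12.027  124.8968   3.1973  16.2012 -64.75  ] Fn -0.17347263583839662 
 (array([-0.0048,  0.0025, -0.0003]), array([-0.0007, -0.0035, -0.0011])) 
press dir/mm [-0.0002  0.0001  0.002 ]
```

Request:
{"name": "send_rows", "arguments": {"motion": [{"tx":-0.005,"ty":0.0025,"tz":0.008,"rx":0,"ry":0,"rz":0,"gripper":1},{"tx":-0.001,"ty":0,"tz":0.008,"rx":0,"ry":0,"rz":0,"gripper":1},{"tx":-0.001,"ty":0,"tz":0.006,"rx":0,"ry":0,"rz":0,"gripper":1},{"tx":-0.001,"ty":0,"tz":0.006,"rx":0,"ry":0,"rz":0,"gripper":1},{"tx":0,"ty":0,"tz":0,"rx":0,"ry":0,"rz":0,"gripper":1},{"tx":0,"ty":0,"tz":0,"rx":0,"ry":0,"rz":0,"gripper":1}]}}

```text
time_s: 27.62
ee_pos: [415.7, -364.5, 88.5]
ee_rot: [165.7, 23.1, 106.0]
force: [0.3, 3.6, 5.0]
gripper_width: 0.4
gripper_force: 2.2
```

```bash
python3 rel2.py
```

```text
r,u,n 0.6838107793935139 0.8873745221609981 -1.8988414665020419 [-43.004   13.7771 124.4049   3.6328  14.8427 -65.2608] Fn 5.292966672796095 
 (array([ 0.0056, -0.0016, -0.0273]), array([ 0.0012, -0.0005, -0.0008])) 
press dir/mm [-0.0002  0.0001  0.002 ]
```

Request:
{"name": "send_rows", "arguments": {"motion": [{"tx":0,"ty":0,"tz":0.006,"rx":0,"ry":0,"rz":0,"gripper":1},{"tx":0,"ty":0,"tz":0,"rx":0,"ry":0,"rz":0,"gripper":1}]}}

```text
time_s: 27.88
ee_pos: [416.4, -365.1, 87.3]
ee_rot: [165.6, 23.2, 106.0]
force: [-8.2, 10.6, 20.2]
gripper_width: 0.4
gripper_force: 11.8
```

```bash
python3 rel2.py
```

```text
r,u,n 0.663717230304894 0.9922793055006051 -3.4156158905695455 [-43.0003  13.952  124.4451   3.7177  14.5454 -65.3401] Fn 24.06797732346466 
 (array([ 0.006 , -0.0019, -0.0303]), array([ 0.0026,  0.0018, -0.0009])) 
press dir/mm [-0.0002  0.0001  0.002 ]
```

The press is now centred within 1 mm: about 5 N of spring, then a hard stop at 24 N. I retract and take a final check.

Request:
{"name": "send_rows", "arguments": {"motion": [{"tx":0,"ty":0,"tz":-0.03,"rx":0,"ry":0,"rz":0,"gripper":1},{"tx":0,"ty":0,"tz":-0.08,"rx":0,"ry":0,"rz":0,"gripper":1},{"tx":0,"ty":0,"tz":-0.1,"rx":0,"ry":0,"rz":0,"gripper":1},{"tx":0,"ty":0,"tz":-0.1,"rx":0,"ry":0,"rz":0,"gripper":1},{"tx":0,"ty":0,"tz":-0.05,"rx":0,"ry":0,"rz":0,"gripper":1},{"tx":0,"ty":0,"tz":0,"rx":0,"ry":0,"rz":0,"gripper":1}]}}

```text
time_s: 28.62
ee_pos: [354.9, -312.3, 247.8]
ee_rot: [165.6, 23.4, 105.9]
force: [0.5, -0.0, -0.1]
gripper_width: 0.5
gripper_force: 0.0
```

Run:
```python
from h import *
a=grab('scene');w=grab('wrist')
print(barend()[2],env.state()['ee_pos'])
cv2.imwrite('pics/c9.png',np.hstack([cv2.resize(a['frame'][150:330,140:420],(440,320)),cv2.resize(w['frame'],(360,320))])[:,:,::-1])
```

```text
[[ 685.79075321 -116.57760868   80.        ]] [ 354.42817397 -311.67910036  244.28029805]
```

View pics/c9.png

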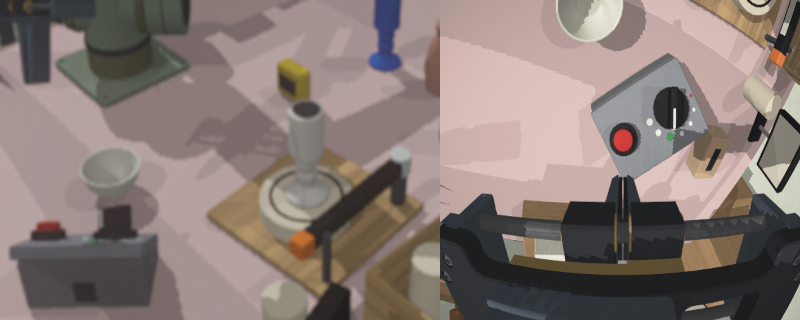

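The holder stands upright inside the ring, the bar is at its post, the dial is at green, the button is free and the bystanders have not moved. I hand in.

```bash
python3 -c "
from workcell import env
print(env.job_done())"
```

```text
the job is handed in; nothing more can be done
None
```

I handed the job in at about 29 s: the bar is back against its post, the holder stands upright inside the ring, the dial is at level 4 (green), and the start button was pressed fully down. I pressed the button twice because the first press landed about 7 mm off centre; no verdict came back on hand-in.

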